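Run a fingertip down the buttons of a code lock

ROBOT

A 6-joint arm with a two-finger parallel gripper is mounted at the origin on the work surface. World frame = base frame: x ahead of the robot, y to its left, z up, the work surface at z = 0. Lengths are in m, angles in rad, forces in N, time in s.
With the tool pointing down it reaches from about 0.225 to 0.875 m from the base axis. Payload 3.4 kg.
Tool frame: the origin (TCP) lies midway between the tips of the shut fingers; the grasp point (between the pads) lies 19 mm behind it; z points along the fingers, y is the line along which they close (so a half turn about z gives the same grasp; the last joint's range is limited). The gripper opens to 85 mm and grips with 20 to 120 N. Pads are 22 mm wide; open, the fingers measure 114 mm over their backs; the gripper's body (76 mm by 85 mm) begins 54 mm behind the grasp point. The pads swing forward as they close: fully open they stand 13 mm farther back than shut.
Start: joints at [-1.393, 0.276, 1.505, -0, 1.361, -0.121], TCP at [0.169, -0.55, 0.231] pointing down, gripper open.
Joint ranges: [-2.89, 2.89], [-0.75, 2.08], [0.22, 2.7], [-1.18, 4.32], [0.11, 2.71], [-2.7, 2.7]. Speed limits (rad/s): [2.57, 2.57, 3.14, 3.14, 3.14, 3.14].

INTERFACE

Orientations are given as a 3x3 rotation matrix whose columns are the frame's x, y, z axes.
In Python, from station import telemetry, optics, manip gives the robot as it stands.
- The arm moves only by the shell command python3 -m crank 'ROWS' [FORCE]. ROWS is JSON, a list that holds one entry, the list of rows, each a list of 5 numbers: the closure, from -1 (fully open) to 1 (shut), so that 0 is half open, then the shift along the world's x, y, z in cm, then the turn about the world's z in rad. A call has 1 to 8 rows; each row shifts and turns the commanded pose from where the row before left it; what a row does not reach is not made up. A row lasts 1/12 s, in which the tool goes at most 41.7 mm and 7.16 degrees, less where a joint would pass 70% of its speed; a pose out of reach is approached as far as the arm can. A call is refused whole if a number of a shift passes 4.17 or a number of a turn 0.125, either way. A call with a gripper value outside its range is refused whole. The fingers move at their own pace and stop on an object; FORCE is the grip in N (left out, the last holds). Time passes only in rows, so rows that do not move let the fingers close. It gives the time, the measured TCP pose, the force, the opening and the grip force at its end, in the units of the state.
- telemetry.sense(): the state, without advancing time (a new reading comes with each control period).
- optics.get_image(name): name is "side" or "top" or "wrist"; returns a dict with "pixels" (480x640x3 uint8, red, green, blue), "depth" (480x640 float32, m along the optical axis (not along the pixel's ray), 0 where there is no reading), "vertical_fov" (degrees; the focal length in pixels is half the picture's height over the tangent of half this angle, whatever the lens; pixels are square), "cx", "cy" (the principal point, pixels), "extrinsics" (4x4, takes a point from world to camera coordinates); the wrist camera has in their place "tool_from_camera" (4x4, takes a point from camera to tool coordinates, whose origin is the TCP and whose axes are the flange's). Camera axes: x right, y down, z forward; pixel columns grow to the right and rows downward; lengths in m; the calibration is good to about 2 mm. A picture is of the moment at which its call begins: read the wrist's pose just before it.
- manip.sign_off(): hands the job in; it is judged then, once.
The state is a dict: "time_s": time; "joint_pos": joint angles; "joint_velocities": joint speeds; "tau": joint torques, N m; "eef_pos": TCP position; "orientation": TCP orientation; "wrist_force": force on the tool from outside, world axes, zero at the start; "ft_torque": the same for the moment, N m; "finger_gap": opening from 0.0 (shut) to 1.0 (fully open); "grasp_force": force on a finger pad.
Only numpy, scipy, OpenCV 4.12 (cv2) and the standard library are available. Lean on these libraries where they do the work, as an engineer would, in place of code of your own. Each camera call takes 0.05 s, during which the arm holds its last target. There are 200 camera calls.

TASK

Check the push-button code lock on the bench: with the fingertips go along its row of five buttons, beginning with the one farthest from the knob and ending with the one next to the knob, gently pressing each well in for a moment and letting it spring back before the next, never two together. Do not pick up, tip or shove the lock, and leave the other parts on the mat where they are.

Things in the scene. Friction and masses are not known exactly. Their poses are not given: they have to be found in the camera images.
- lock: Code lock lying on its back at any angle: loose satin metal case 200 x 60 x 30 mm, about 0.9 kg. Origin: centre of its underside; x runs along the case towards the knob, z up out of the face. Five round buttons in one row on its centre line, 28 mm apart, at x = -80, -52, -24, 4, 32 mm. At x = 74 mm a knob, 42 mm across, top 63 mm above the underside; it does not turn.
- mat: Flat pinning mat fixed to the bench, 380 (x) x 460 (y) x 4 mm, blue grid with pale squares; origin at the centre of its underside, on the bench. The lock lies near its middle.
- b1_top (a point): Centre of the flat top of the button farthest from the knob: steel, 14 mm diameter, standing 9 mm above the lock's face when out. The point moves down with the button.
- b2_top (a point): Centre of the flat top of the second button: steel, 14 mm diameter, standing 9 mm above the lock's face when out. The point moves down with the button.
- b3_top (a point): Centre of the flat top of the middle button: steel, 14 mm diameter, standing 9 mm above the lock's face when out. The point moves down with the button.
- b4_top (a point): Centre of the flat top of the fourth button: steel, 14 mm diameter, standing 9 mm above the lock's face when out. The point moves down with the button.
- b5_top (a point): Centre of the flat top of the fifth button, next to the knob: steel, 14 mm diameter, standing 9 mm above the lock's face when out. The point moves down with the button.
- b1 (a joint): How far the button farthest from the knob is pressed in, m: 0 is out, 0.007 is the stop (2 mm still stand above the face). Its spring needs about 1 N to start and 4 N at the stop, and pushes it out again.
- b2 (a joint): How far the second button is pressed in, m: 0 is out, 0.007 is the stop (2 mm still stand above the face). Its spring needs about 1 N to start and 4 N at the stop, and pushes it out again.
- b3 (a joint): How far the middle button is pressed in, m: 0 is out, 0.007 is the stop (2 mm still stand above the face). Its spring needs about 1 N to start and 4 N at the stop, and pushes it out again.
- b4 (a joint): How far the fourth button is pressed in, m: 0 is out, 0.007 is the stop (2 mm still stand above the face). Its spring needs about 1 N to start and 4 N at the stop, and pushes it out again.
- b5 (a joint): How far the fifth button, next to the knob is pressed in, m: 0 is out, 0.007 is the stop (2 mm still stand above the face). Its spring needs about 1 N to start and 4 N at the stop, and pushes it out again.
- lever: Bystander: loose steel door-lever handle, 115 mm long, 30 mm high, lying on the mat; origin near its middle, at the underside.
- rose: Bystander: loose round brass rose with a hub, 64 mm diameter, 26 mm high; origin at the centre of its underside.
- cylinder: Bystander: loose brass lock cylinder, 66 mm long, 24 mm wide, 33 mm high; origin at the centre of its underside.
- carton: Bystander: small white carton, 70 x 95 x 35 mm; origin at the centre of its underside.
Things that resemble listed ones, but are neither listed nor needed, are in the scene too. Leave any blue or red look-alike of the lock alone.

How it is judged:
On the way, in this order (a step that is already met when the one before it is completed fails the run):
1. the button farthest from the knob is pressed in at least 3.5 mm by the fingers (value of joint b1 above 0.0035 m and contact force between the fingers and lock above 0.3 N), for 0.1 s.
2. the second button is pressed in at least 3.5 mm by the fingers (value of joint b2 above 0.0035 m and contact force between the fingers and lock above 0.3 N), for 0.1 s.
3. the middle button is pressed in at least 3.5 mm by the fingers (value of joint b3 above 0.0035 m and contact force between the fingers and lock above 0.3 N), for 0.1 s.
4. the fourth button is pressed in at least 3.5 mm by the fingers (value of joint b4 above 0.0035 m and contact force between the fingers and lock above 0.3 N), for 0.1 s.
5. the fifth button, next to the knob is pressed in at least 3.5 mm by the fingers (value of joint b5 above 0.0035 m and contact force between the fingers and lock above 0.3 N), for 0.1 s.
At the end, for the whole second after the job is handed in: The five buttons were pressed in at least 3.5 mm one after another, from the far end to the knob; all are out again (within 1.5 mm), the lock lies flat and still within 20 mm of where it lay, and the other parts are within 20 mm of where they were (value of joint each of b1, b2, b3, b4, b5 below 0.0015 m and distance of each of lock, lever, rose, cylinder, carton from where it was at the start of the episode below 0.02 m and linear speed of lock below 0.02 m/s and angle between lock's own z axis and vertical below 0.1 rad); the robot touches nothing.
It fails at once if the lock is lifted or tipped (height (world z) of lock above 0.016 m or angle between lock's own z axis and vertical above 0.15 rad).
It fails at once if the lock is shoved more than 20 mm (distance of lock from where it was at the start of the episode above 0.02 m).
It fails at once if two buttons are pressed in together (both more than 2.5 mm) (value of joint each of b1, b2 above 0.0025 m or value of joint each of b1, b3 above 0.0025 m or value of joint each of b1, b4 above 0.0025 m or value of joint each of b1, b5 above 0.0025 m or value of joint each of b2, b3 above 0.0025 m or value of joint each of b2, b4 above 0.0025 m or value of joint each of b2, b5 above 0.0025 m or value of joint each of b3, b4 above 0.0025 m or value of joint each of b3, b5 above 0.0025 m or value of joint each of b4, b5 above 0.0025 m).
It fails at once if the lock is pressed hard (over 35 N) (contact force between the fingers and lock above 35 N).
It fails at once if one of the other parts on the mat is moved more than 20 mm or picked up (distance of any of lever, rose, cylinder, carton from where it was at the start of the episode above 0.02 m).
It also fails if it takes over 48 s, if anything falls off the work surface, if the arm or the gripper's body presses on something with over 40 N, if the wrist force passes 120 N, or if a joint passes its speed limit or range.

## Working session

There is one attempt and no reset: what is moved stays moved. The work goes in short steps, Python scripts to look and compute and a shell command to move; the robot and the scene stay as the last step left them, time stands still between calls to the robot, and variables do not carry over. Pictures are saved under pics/ and viewed, at most 10 in all, crops included, and the job is handed in when it is done.

```bash
mkdir -p pics
cat > h.py <<'E'
import numpy as np, cv2
from station import telemetry, optics
def cam(n):
    im=optics.get_image(n); h=im["pixels"].shape[0]
    f=h/2/np.tan(np.radians(im["vertical_fov"])/2)
    return im,f
def ray(im,f,u,v,z):
    E=np.array(im["extrinsics"]); R,t=E[:3,:3],E[:3,3]
    o=-R.T@t; d=R.T@np.array([(u-im["cx"])/f,(v-im["cy"])/f,1])
    return o+d*(z-o[2])/d[2]
def cloud(im,f):
    E=np.array(im["extrinsics"]); D=im["depth"]; v,u=np.indices(D.shape)
    P=np.stack([(u-im["cx"])/f*D,(v-im["cy"])/f*D,D],-1)
    return (P-E[:3,3])@E[:3,:3]
E
python3 - <<'E'
from h import *
im,f=cam("top"); np.savez("top.npz",p=im["pixels"],d=im["depth"])
cv2.imwrite("pics/top.png",im["pixels"][:,:,::-1])
s=telemetry.sense(); print(s, f, im["cx"],im["cy"],im["extrinsics"])
E
```

```text
{'time_s': 0.05, 'joint_pos': array([-1.39302172e+00,  2.76591334e-01,  1.50613233e+00, -2.46281627e-05,
        1.36071695e+00, -1.20990913e-01]), 'joint_velocities': array([-1.88195028e-03, -7.61768825e-05, -9.87665858e-04,  8.33060166e-04,
        5.45230058e-04, -1.25966295e-03]), 'tau': array([ 7.38185918e-04, -4.18080926e+01, -2.46674824e+01, -2.11515717e-04,
        5.45234332e-03, -1.52948608e-06]), 'eef_pos': array([ 0.1691418 , -0.5489992 ,  0.23044213]), 'orientation': array([[ 9.55699092e-01,  2.94345244e-01, -3.50500176e-04],
       [ 2.94345385e-01, -9.55697390e-01,  1.81457837e-03],
       [ 1.99140411e-04, -1.83735901e-03, -9.99998292e-01]]), 'wrist_force': array([-0.2139377 , -0.72665201, -0.05651321]), 'ft_torque': array([ 0.00152895,  0.00526851, -0.02754413]), 'grasp_force': 0.0, 'finger_gap': 0.9974521144947606} 608.6049067928427 321.1900597820895 240.91830947129532 [[-0.01182358 -0.99987788  0.01021922  0.0412809 ]
 [-0.99615494  0.0108911  -0.08692934  0.50078071]
 [ 0.08680743 -0.01120775 -0.99616206  1.29968575]
 [ 0.          0.          0.          1.        ]]
```

View pics/top.png

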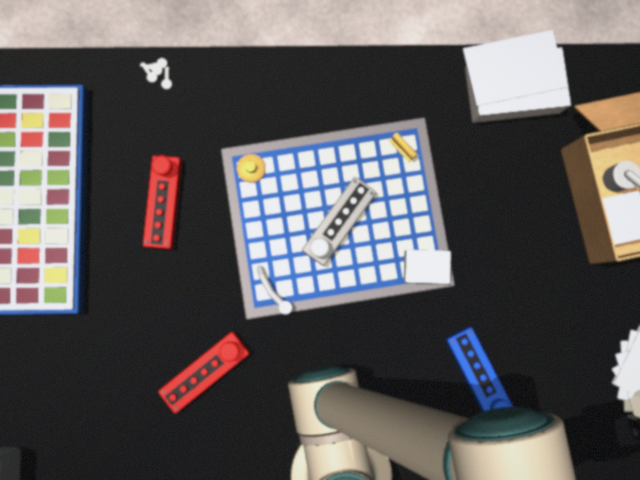

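The top view shows the silver lock on the mat, with its knob at about (320,247) and the buttons running up to about (362,190). The rose is at (250,167), the cylinder at (404,146), the lever at (275,290) and the carton at (428,266).

Run:
```python
from h import *
im,f=cam("top"); p=im["pixels"]
P=cloud(im,f)
c=cv2.resize(p[165:280,290:400],None,fx=5,fy=5,interpolation=cv2.INTER_CUBIC); cv2.imwrite("pics/crop.png",c[:,:,::-1])
# dark strip near lock
g=cv2.cvtColor(p,cv2.COLOR_RGB2GRAY); hsv=cv2.cvtColor(p,cv2.COLOR_RGB2HSV)
m=np.zeros_like(g); m[165:280,290:400]=((g<90)&(hsv[...,1]<90))[165:280,290:400]*255
m=cv2.morphologyEx(m,cv2.MORPH_CLOSE,np.ones((9,9)))
cs,_=cv2.findContours(m,0,1)
for k in sorted(cs,key=cv2.contourArea)[-3:]:
    r=cv2.minAreaRect(k); print(r,cv2.contourArea(k))
    print(np.array([ray(im,f,u,v,.034) for u,v in cv2.boxPoints(r)]).round(4))
z=P[...,2]; 
print("mat z",np.median(z[200:220,260:290]))
roi=np.zeros(z.shape,bool); roi[165:275,300:385]=1
k=roi&(z>.058)&(z<.075); print("knob",k.sum(),np.median(P[k],0), (P[k].max(0)+P[k].min(0))/2)
k=roi&(z>.026)&(z<.055); q=P[k][:,:2].astype(np.float32); r=cv2.minAreaRect(q); print("case",r)
s=(255*k).astype(np.uint8)
```

```text
((332.0, 254.0), (0.0, 0.0), 0.0) 0.0
[[0.4717 0.0128 0.034 ]
 [0.4717 0.0128 0.034 ]
 [0.4717 0.0128 0.034 ]
 [0.4717 0.0128 0.034 ]]
((345.34686279296875, 211.25048828125), (9.412886619567871, 61.34140396118164), 35.83765411376953) 463.5
[[ 0.5164  0.0304  0.034 ]
 [ 0.624  -0.0489  0.034 ]
 [ 0.6117 -0.0652  0.034 ]
 [ 0.5043  0.0141  0.034 ]]
mat z 0.003008289566424288
knob 304 [0.48575332 0.04061972 0.06486999] [0.48584207 0.03972556 0.06471048]
case ((0.5457625389099121, -0.003849513828754425), (0.06005146726965904, 0.20019394159317017), 53.667213439941406)
```

View pics/crop.png

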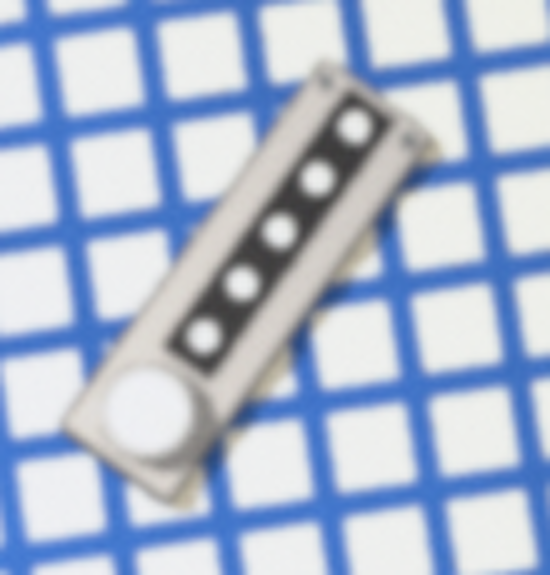

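Run:
```python
from h import *
im,f=cam("top"); s=telemetry.sense()
B=np.array([ray(im,f,(x+.5)/5-.5+290,(y+.5)/5-.5+165,.043) for x,y in [(355,126),(317,180),(279,232),(241,285),(203,337)]])
print(B.round(4),np.linalg.norm(np.diff(B,axis=0),axis=1).round(4)); d=B[4]-B[0]; a=np.arctan2(d[1],d[0])
R=s["orientation"]; yaw=np.arctan2(R[1,0],R[0,0]); print("turn",a-np.pi-yaw)
t=np.array([-80,-52,-24,4,32])/1000; u=np.array([np.cos(a),np.sin(a)])
print(u,"origin",(B[:,:2]-t[:,None]*u).mean(0)); print("shift cm to b1",(B[0]-s["eef_pos"])*100,"step cm",u*2.8)
```

```text
[[ 6.089e-01 -5.030e-02  4.300e-02]
 [ 5.856e-01 -3.360e-02  4.300e-02]
 [ 5.632e-01 -1.690e-02  4.300e-02]
 [ 5.405e-01 -3.000e-04  4.300e-02]
 [ 5.183e-01  1.630e-02  4.300e-02]] [0.0287 0.0279 0.0282 0.0277]
turn -0.9330509900736079
[-0.80549551  0.59260188] origin [ 0.54396517 -0.00272269]
shift cm to b1 [ 43.97401772  49.88022706 -18.76549674] step cm [-2.25538742  1.65928526]
```

```bash
python3 -m crank '[[[1,2.2,2.5,0,-0.117],[1,2.2,2.5,0,-0.117],[1,2.2,2.5,0,-0.117],[1,2.2,2.5,0,-0.117],[1,2.2,2.5,0,-0.117],[1,2.2,2.5,0,-0.117],[1,2.2,2.5,0,-0.117],[1,2.2,2.5,0,-0.114]]]' 20; python3 -m crank '[[[1,2.2,2.5,0,0],[1,2.2,2.5,0,0],[1,2.2,2.5,0,0],[1,2.2,2.5,0,0],[1,2.2,2.5,0,0],[1,2.2,2.5,0,0],[1,2.2,2.5,0,0],[1,2.2,2.5,0,0]]]'; python3 -m crank '[[[1,2.2,2.5,-1.5,0],[1,2.2,2.5,-1.5,0],[1,2.2,2.5,-1.5,0],[1,2.2,2.5,-1.5,0],[1,0,0,0,0],[1,0,0,0,0]]]'
```

```text
time_s: 0.82
eef_pos: [0.3459, -0.348, 0.2312]
orientation: [[0.802, -0.597, -0.0], [-0.597, -0.802, 0.0], [-0.0, -0.0, -1.0]]
wrist_force: [0.6, 0.4, -1.3]
finger_gap: 0.004
grasp_force: 0.0
time_s: 1.48
eef_pos: [0.5219, -0.148, 0.2311]
orientation: [[0.806, -0.592, -0.0], [-0.592, -0.806, -0.0], [-0.0, 0.0, -1.0]]
wrist_force: [-0.1, 0.9, -0.5]
finger_gap: 0.001
grasp_force: 0.0
time_s: 1.98
eef_pos: [0.609, -0.0481, 0.1695]
orientation: [[0.807, -0.59, -0.004], [-0.59, -0.807, 0.0], [-0.003, 0.002, -1.0]]
wrist_force: [0.9, -0.5, -0.1]
finger_gap: 0.0
grasp_force: 0.0
```

```bash
python3 -m crank '[[[1,0,-0.1,-3,0],[1,0,-0.1,-3,0],[1,0,0,-3,0],[1,0,0,-2.4,0],[1,0,0,0,0],[1,0,0,0,0]]]'
python3 - <<'E'
from h import *
for i in range(3):
    im,f=cam("side"); s=telemetry.sense(); print(s["eef_pos"],s["wrist_force"])
E_=np.array(im["extrinsics"])
c=E_[:3,:3]@np.array([.575,-.02,.05])+E_[:3,3]; u,v=(c[:2]/c[2]*f+[im["cx"],im["cy"]]).astype(int); print(u,v)
u=np.clip(u,90,550);v=np.clip(v,80,400)
cv2.imwrite("pics/side.png",cv2.resize(im["pixels"][v-75:v+75,u-90:u+90],None,fx=4,fy=4,interpolation=2)[:,:,::-1])
E
```

```text
time_s: 2.48
eef_pos: [0.6081, -0.0525, 0.0571]
orientation: [[0.805, -0.593, -0.002], [-0.593, -0.805, 0.0], [-0.002, 0.001, -1.0]]
wrist_force: [-0.2, -0.0, 0.5]
finger_gap: 0.002
grasp_force: 0.0
[ 0.60962797 -0.05262881  0.05860066] [ 0.47769077 -0.03657081  0.66874922]
[ 0.6104829  -0.05257863  0.05942822] [ 0.55474076 -0.49298972 -0.04866242]
[ 0.61079945 -0.05243175  0.05976134] [0.9389761  0.32739717 0.15133669]
298 222
```

View pics/side.png

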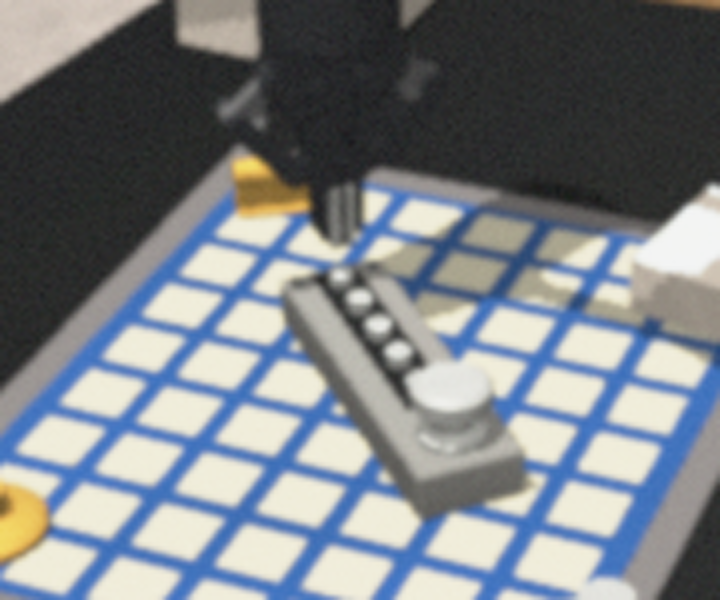

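The side view shows the shut fingertips just above and slightly beyond b1, whose top is at crop pixel (340,275). The knob is at (452,390).

```bash
python3 -m crank '[[[1,-0.1,0.2,-0.6,0],[1,0,0,0,0],[1,0,0,0,0],[1,0,0,0,0]]]'; python3 -m crank '[[[1,0,0,-0.4,0],[1,0,0,0,0],[1,0,0,0,0],[1,0,0,0,0]]]';python3 -m crank '[[[1,0,0,-0.3,0],[1,0,0,0,0],[1,0,0,0,0],[1,0,0,0,0]]]'
```

```text
time_s: 2.97
eef_pos: [0.6084, -0.0495, 0.0518]
orientation: [[0.806, -0.592, 0.001], [-0.592, -0.806, -0.0], [0.001, -0.0, -1.0]]
wrist_force: [0.2, 0.3, 0.0]
finger_gap: 0.002
grasp_force: 0.0
time_s: 3.3
eef_pos: [0.6082, -0.0495, 0.0472]
orientation: [[0.806, -0.593, -0.0], [-0.593, -0.806, -0.0], [-0.0, 0.0, -1.0]]
wrist_force: [0.6, 0.0, -0.1]
finger_gap: 0.002
grasp_force: 0.0
time_s: 3.63
eef_pos: [0.6082, -0.0496, 0.0443]
orientation: [[0.806, -0.593, -0.0], [-0.593, -0.806, -0.0], [-0.0, 0.0, -1.0]]
wrist_force: [-0.2, 0.7, 0.4]
finger_gap: 0.001
grasp_force: 0.0
```

```bash
python3 -m crank '[[[1,0,0,-0.3,0],[1,0,0,0,0],[1,0,0,0,0],[1,0,0,0,0]]]'; python3 -m crank '[[[1,0,0,-0.25,0],[1,0,0,0,0],[1,0,0,0,0],[1,0,0,0,0]]]'; python3 -m crank '[[[1,0,0,0,0],[1,0,0,0,0]]]'
```

```text
time_s: 3.97
eef_pos: [0.6086, -0.0496, 0.0416]
orientation: [[0.806, -0.593, 0.001], [-0.593, -0.806, -0.0], [0.001, -0.0, -1.0]]
wrist_force: [0.1, -0.1, 0.9]
finger_gap: 0.006
grasp_force: 0.7
time_s: 4.3
eef_pos: [0.6086, -0.0496, 0.039]
orientation: [[0.806, -0.593, 0.001], [-0.593, -0.806, -0.0], [0.001, -0.0, -1.0]]
wrist_force: [1.2, -1.1, 2.9]
finger_gap: 0.0
grasp_force: 1.3
time_s: 4.47
eef_pos: [0.6086, -0.0496, 0.039]
orientation: [[0.806, -0.593, 0.001], [-0.593, -0.806, -0.0], [0.001, -0.0, -1.0]]
wrist_force: [1.3, -0.6, 2.2]
finger_gap: 0.002
grasp_force: 1.3
```

```bash
python3 -m crank '[[[1,0,0,-0.13,0],[1,0,0,0,0],[1,0,0,0,0],[1,0,0,0,0],[1,0,0,0,0]]]'
python3 - <<'E'
from h import *
im,f=cam("side"); s=telemetry.sense(); print(s["eef_pos"],s["wrist_force"])
u,v=298,222
cv2.imwrite("pics/side2.png",cv2.resize(im["pixels"][v-40:v+50,u-60:u+60],None,fx=6,fy=6,interpolation=2)[:,:,::-1])
E
```

```text
time_s: 4.88
eef_pos: [0.6086, -0.0496, 0.0377]
orientation: [[0.806, -0.593, 0.001], [-0.593, -0.806, -0.0], [0.001, -0.0, -1.0]]
wrist_force: [0.6, -0.7, 2.7]
finger_gap: 0.001
grasp_force: 1.6
[ 0.60855985 -0.04963328  0.03765584] [ 2.11523432 -0.71020811  3.080793  ]
```

View pics/side2.png

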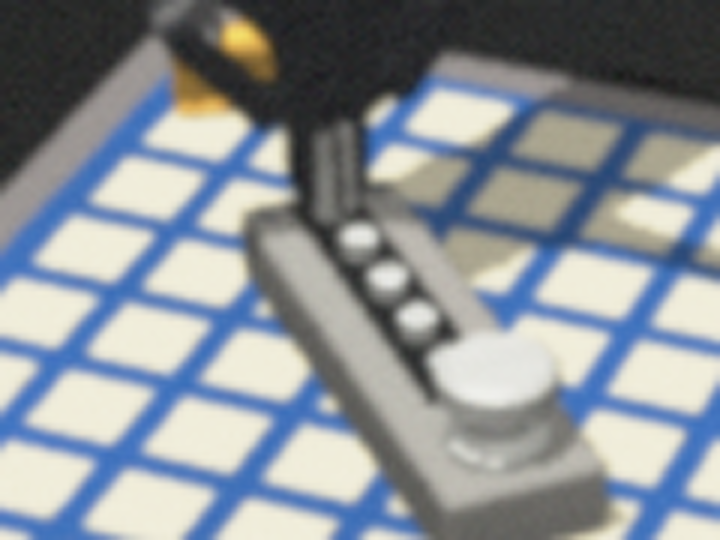

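The side view shows the shut fingers pressing b1 at about (335,215), with b2 to b4 still standing at (358,240), (387,280) and (417,320) and b5 hidden behind the knob. The ~3 N on the wrist puts b1 about 5 mm in. I'll release it and repeat on the rest.

```bash
python3 -m crank '[[[1,0,0,0.9,0],[1,0,0,0.9,0],[1,-1.12,0.83,0,0],[1,-1.13,0.83,0,0],[1,0,0,0,0],[1,0,0,-0.8,0],[1,0,0,-0.4,0],[1,0,0,0,0]]]'; python3 -m crank '[[[1,0,0,-0.3,0],[1,0,0,-0.3,0],[1,0,0,0,0],[1,0,0,0,0],[1,0,0,0,0],[1,0,0,0,0]]]'
```

```text
time_s: 5.6
eef_pos: [0.5858, -0.0332, 0.0425]
orientation: [[0.805, -0.593, -0.001], [-0.593, -0.805, 0.0], [-0.001, 0.001, -1.0]]
wrist_force: [-0.8, 1.0, 1.8]
finger_gap: -0.002
grasp_force: 0.5
time_s: 6.1
eef_pos: [0.5861, -0.0333, 0.0378]
orientation: [[0.806, -0.592, 0.001], [-0.592, -0.806, -0.001], [0.001, 0.0, -1.0]]
wrist_force: [1.1, -0.6, 2.8]
finger_gap: 0.001
grasp_force: 1.6
```

```bash
python3 -m crank '[[[1,0,0,0,0],[1,0,0,0,0],[1,0,0,0.9,0],[1,0,0,0.9,0],[1,-1.12,0.83,0,0],[1,-1.13,0.83,0,0],[1,0,0,0,0],[1,0,0,-0.8,0]]]'; python3 -m crank '[[[1,0,0,-0.4,0],[1,0,0,-0.3,0],[1,0,0,-0.3,0],[1,0,0,0,0],[1,0,0,0,0],[1,0,0,0,0],[1,0,0,0,0],[1,0,0,0,0]]]'
python3 -m crank '[[[1,0,0,0,0],[1,0,0,0.9,0],[1,0,0,0.9,0],[1,-1.12,0.83,0,0],[1,-1.13,0.83,0,0],[1,0,0,0,0],[1,0,0,-0.8,0]]]'; python3 -m crank '[[[1,0,0,-0.4,0],[1,0,0,-0.3,0],[1,0,0,-0.3,0],[1,0,0,0,0],[1,0,0,0,0],[1,0,0,0,0],[1,0,0,0,0],[1,0,0,0,0]]]'
python3 - <<'E'
from h import *
im,f=cam("side"); s=telemetry.sense(); print(s["eef_pos"],s["wrist_force"])
u,v=298,222
cv2.imwrite("pics/side3.png",cv2.resize(im["pixels"][v-40:v+50,u-60:u+60],None,fx=6,fy=6,interpolation=2)[:,:,::-1])
E
```

```text
time_s: 6.77
eef_pos: [0.5643, -0.0162, 0.0491]
orientation: [[0.806, -0.592, 0.004], [-0.592, -0.806, -0.001], [0.003, -0.002, -1.0]]
wrist_force: [0.5, 1.1, 0.2]
finger_gap: -0.004
grasp_force: 0.0
time_s: 7.43
eef_pos: [0.5638, -0.0165, 0.0379]
orientation: [[0.806, -0.593, 0.001], [-0.593, -0.806, -0.0], [0.001, -0.0, -1.0]]
wrist_force: [0.6, -0.4, 2.9]
finger_gap: 0.004
grasp_force: 1.6
time_s: 8.02
eef_pos: [0.5416, 0.0003, 0.049]
orientation: [[0.806, -0.592, 0.003], [-0.592, -0.806, -0.001], [0.003, -0.001, -1.0]]
wrist_force: [0.9, -0.2, 0.6]
finger_gap: -0.0
grasp_force: 0.0
time_s: 8.68
eef_pos: [0.5413, -0.0, 0.0378]
orientation: [[0.806, -0.592, 0.001], [-0.592, -0.806, -0.001], [0.001, -0.0, -1.0]]
wrist_force: [-0.3, -1.7, 3.1]
finger_gap: 0.005
grasp_force: 1.6
[ 5.41260002e-01 -2.38035956e-05  3.78393712e-02] [-0.06986882 -0.59764617  2.96532096]
```

View pics/side3.png

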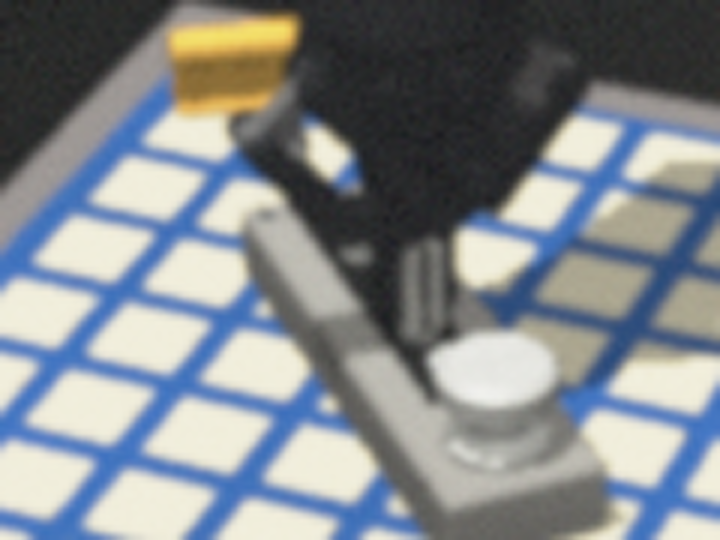

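The lock has not moved and the fingers are on b4 at about (425,335), clear of the knob at (495,370). Next is b5, approached more slowly.

```bash
python3 -m crank '[[[1,0,0,0.9,0],[1,0,0,0.9,0],[1,-0.75,0.55,0,0],[1,-0.75,0.55,0,0],[1,-0.7,0.53,0,0],[1,0,0,0,0],[1,0,0,-0.8,0]]]'; python3 -m crank '[[[1,0,0,-0.4,0],[1,0,0,-0.3,0],[1,0,0,-0.3,0],[1,0,0,0,0],[1,0,0,0,0],[1,0,0,0,0],[1,0,0,0,0],[1,0,0,0,0]]]'
```

```text
time_s: 9.32
eef_pos: [0.5188, 0.0171, 0.0483]
orientation: [[0.806, -0.592, 0.002], [-0.592, -0.806, -0.0], [0.002, -0.001, -1.0]]
wrist_force: [0.4, 0.1, 0.1]
finger_gap: 0.001
grasp_force: 0.0
time_s: 9.98
eef_pos: [0.5186, 0.0166, 0.0376]
orientation: [[0.806, -0.593, -0.0], [-0.593, -0.806, 0.0], [-0.0, 0.0, -1.0]]
wrist_force: [-1.3, 0.9, 3.7]
finger_gap: 0.001
grasp_force: 1.6
```

Now I'll retract straight up and check before handing in.

```bash
python3 -m crank '[[[1,0,0,0,0],[1,0,0,0.9,0],[1,0,0,2,0],[1,0,0,4,0],[1,0,0,4,0],[1,0,0,4,0],[1,0,0,0,0],[1,0,0,0,0]]]'; python3 -m crank '[[[1,0,0,0,0],[1,0,0,0,0],[1,0,0,0,0],[1,0,0,0,0]]]'
python3 - <<'E'
from h import *
im,f=cam("side"); s=telemetry.sense(); print(s["eef_pos"],s["wrist_force"])
cv2.imwrite("pics/side4.png",cv2.resize(im["pixels"][132:312,178:418],None,fx=3,fy=3,interpolation=2)[:,:,::-1])
E
```

```text
time_s: 10.65
eef_pos: [0.5211, 0.0159, 0.1898]
orientation: [[0.806, -0.593, 0.008], [-0.593, -0.806, -0.002], [0.007, -0.003, -1.0]]
wrist_force: [-0.4, 0.4, -1.1]
finger_gap: -0.001
grasp_force: 0.0
time_s: 10.98
eef_pos: [0.518, 0.0165, 0.185]
orientation: [[0.806, -0.593, -0.003], [-0.593, -0.806, 0.0], [-0.003, 0.002, -1.0]]
wrist_force: [-0.4, 0.3, 0.9]
finger_gap: 0.001
grasp_force: 0.0
[0.5181347  0.01654586 0.18524984] [-0.20152173 -0.14243506 -0.0304459 ]
```

View pics/side4.png

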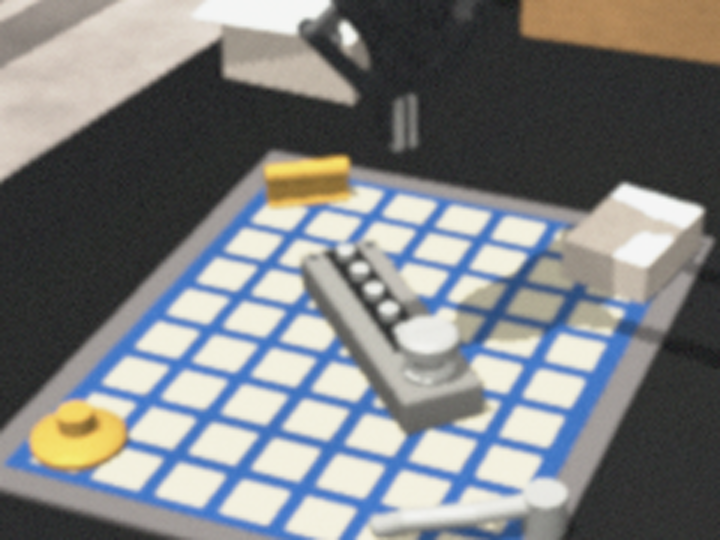

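The arm is clear, and the visible buttons at (345,250) to (390,308) are out again. The lock, rose, cylinder, lever and carton are all in place.

```bash
python3 -c "
from station import manip; print(manip.sign_off())"
```

```text
the job is handed in; nothing more can be done
None
```

I pressed the five buttons one at a time, from the far end to the knob, each about 5 mm in judging by tip height and about 3 N on the wrist, and handed the job in at about 11 s; the last picture shows b1–b4 out again (b5 is hidden behind the knob) and the lock and other parts where they were, but the sign-off returned no verdict.

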